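# Sweep the loose fittings off the returned table top into the parts tub

### The job

Clear the four loose fittings (levelling foot, flange nut, angle bracket and joint block) off the white table top by sweeping them along it with your fingertips and over its edge into the plastic parts tub tucked under one end, not into the cardboard tray of foam corner guards at the other end. Only push them: do not pick them up, pinch them or press down hard on them. Leave the tape roll and the tin standing on the table top where they are.

Things in the scene. Friction and masses are not known exactly. Their poses are not given: they have to be found in the camera images.
- table_top: White laminate table top, 280 mm (its x) by 440 mm (its y), 18 mm thick, lying flat on two white foam strips; fixed, it does not give. Origin on the bench under its centre; its upper face is 68 mm above the bench (z = 0.068). Its ends at y = +220 mm and y = -220 mm (its own frame) overhang the tub at one end and the cardboard tray at the other. Turned up to 9 degrees either way.
- tub: Grey plastic open parts tub, 200 mm (x) by 130 mm (y) by 46 mm high, walls 4 mm, floor 4 mm, with a small flat grip 16 mm long at each x end; fixed. Origin under its centre, on the bench; axes parallel to those of the table top. Its long side is tucked 20 mm under the table top's end at +y or at -y (it differs from start to start), its rim 4 mm below the underside and 22 mm below the upper face of the table top; so about 106 mm of its open mouth shows beyond the edge.
- waste_tray: Open cardboard tray of the same size and height as the tub, with white foam corner guards lying in it (none higher than its rim); fixed, tucked in the same way under the opposite end. Origin under its centre. No fitting belongs here.
- foot: Levelling foot standing on its base: black plastic disc 40 mm across and 12 mm high with a 10 mm steel stud standing up from its centre to 38 mm above the underside. Loose, about 35 g. Origin at the centre of its underside.
- nut: Steel hexagon flange nut lying flat: flange 34 mm across and 4 mm high, hexagon 24 mm across flats up to 16 mm. Loose, about 45 g. Origin at the centre of its underside.
- bracket: Aluminium angle bracket lying on its edge, an L seen from above: two legs 45 mm long, 4 mm thick and 20 mm high. Loose, about 45 g. Origin at its underside at the centre of mass, 12.7 mm inward from the outer face of either leg (in the open inside of the L); the legs run along its +x and +y, so they reach from -12.7 to +32.3 mm.
- block: Grey plastic furniture joint block 44 mm (x) by 24 mm (y) by 20 mm high with two screw holes. Loose, about 22 g. Origin at the centre of its underside.
- tape_roll: Roll of brown tape lying flat on the table top near the middle of its far (+x) side: 82 mm across, 25 mm high. Loose, to be left alone. Origin at the centre of its underside.
- tin: Small round screw-top tin of filler wax, plain brass-coloured metal, standing on the table top near the middle of its near (-x) side: 50 mm across, 27 mm high. Loose, to be left alone. Origin at the centre of its underside. Between tin and tape roll a lane at least 100 mm wide is free.

How it is judged:
At the end, for the whole second after the job is handed in: All four fittings lie inside the parts tub (origin within its walls and less than 42 mm above its underside); the tape roll and the tin are upright and within 20 mm of where they started (x of foot in the frame of tub between -0.096 and 0.096 m and y of foot in the frame of tub between -0.061 and 0.061 m and z of each of foot, nut, bracket, block in the frame of tub below 0.042 m and x of nut in the frame of tub between -0.096 and 0.096 m and y of nut in the frame of tub between -0.061 and 0.061 m and x of bracket in the frame of tub between -0.096 and 0.096 m and y of bracket in the frame of tub between -0.061 and 0.061 m and x of block in the frame of tub between -0.096 and 0.096 m and y of block in the frame of tub between -0.061 and 0.061 m and distance of each of tape_roll, tin from where it was at the start of the episode below 0.02 m and angle between each of tin, tape_roll's own z axis and vertical below 0.3 rad); the robot touches nothing.
It fails at once if a fitting is lifted (more than 40 mm above the table top) (height (world z) of any of foot, nut, bracket, block above 0.108 m).
It fails at once if a fitting is pinched or pressed down hard (fingers bear on it with more than 15 N) (contact force between the fingers and foot above 15 N or contact force between the fingers and nut above 15 N or contact force between the fingers and bracket above 15 N or contact force between the fingers and block above 15 N).
It fails at once if the tape roll or the tin is shifted by more than 20 mm or tipped (distance of any of tape_roll, tin from where it was at the start of the episode above 0.02 m or angle between any of tape_roll, tin's own z axis and vertical above 0.3 rad).
It also fails if it takes over 64 s, if anything falls off the work surface, if the arm or the gripper's body presses on something with over 40 N, if the wrist force passes 120 N, or if a joint passes its speed limit or range.

### The arm

A 7-joint arm with a two-finger parallel gripper is mounted at the origin on the work surface. World frame = base frame: x ahead of the robot, y to its left, z up, the work surface at z = 0. Lengths are in m, angles in rad, forces in N, time in s.
With the tool pointing down it reaches from about 0.425 to 0.875 m from the base axis. Payload 8.4 kg.
Tool frame: the origin (TCP) lies midway between the tips of the shut fingers; the grasp point (between the pads) lies 19 mm behind it (arm.pinch_z is the distance from the TCP to the grasp point, in m); x points along the fingers, y is the direction in which the jaws open and shut, and the axes are right-handed (so a half turn about x gives the same grasp; the last joint's range is limited). The gripper opens to 87 mm and grips with 3 to 60 N. Pads are 19 mm wide; open, the fingers measure 117 mm over their backs; the gripper's body (75 mm by 190 mm) begins 51 mm behind the grasp point.
Start: joints at [-0.099, 0.333, 0.04, 1.465, -0.013, 1.343, -0.059], TCP at [0.65, -0, 0.223] pointing down, gripper open.
Joint ranges: [-2.58, 2.58], [-0.38, 2.09], [-1.3, 1.39], [0.25, 2.4], [-1.5, 4.64], [0.08, 2.09], [-2.65, 2.65]. Speed limits (rad/s): [2.22, 2.22, 2.79, 2.79, 3.14, 3.14, 3.14].

### API

Orientations are given as a unit quaternion [w, x, y, z].
In Python, from rig import telemetry, cams, ticket, arm gives the robot as it stands.
- The arm moves only by the shell command python3 -m handwheel 'ROWS' [FORCE]. ROWS is JSON, a list of rows, each an object with "slide": the shift along the tool's x, y, z in cm, a list of three; "delta_rot": the turn, a rotation vector about the tool's x, y, z in rad, a list of three; "grip": the opening in per cent of the stroke, from 0 (shut) to 100 (fully open). A call has exactly 5 rows; each row shifts and turns the commanded pose from where the row before left it, along the tool's axes as they then stand; what a row does not reach is not made up. A row lasts 1/12 s, in which the tool goes at most 41.7 mm and 7.16 degrees, less where a joint would pass 70% of its speed; a pose out of reach is approached as far as the arm can. A call is refused whole if a number of a shift passes 4.17 or a number of a turn 0.125, either way. A call with a gripper value outside its range is refused whole. The fingers move at their own pace and stop on an object; FORCE is the grip in N (left out, the last holds). Time passes only in rows, so rows that do not move let the fingers close, or fill a call up. It gives the time, the measured TCP pose, the force and the opening at its end, in the units of the state.
- telemetry.get_obs(): the state, without advancing time (a new reading comes with each control period).
- cams.grab_frame(name): name is "scene" or "side" or "wrist"; returns the picture (400x640x3 uint8, red, green, blue); there is no depth.
- cams.camera_model(name): a dict with "camera_matrix" (3x3 intrinsics, pixels), "distortion" ([k1, k2, p1, p2, k3] as OpenCV has them; the pictures are not rectified), "view" (4x4, takes a point from world to camera coordinates). Camera axes: x right, y up, looking along -z (the intrinsics and any distortion apply to the point x, -y, -z); pixel columns grow to the right and rows downward; lengths in m; the calibration is good to about 2 mm. A picture is of the moment at which its call begins: read the wrist's pose just before it. camera_model takes no time and is no camera call; for the wrist camera it gives the pose at the moment of the call.
- ticket.hand_in(): hands the job in, once; it reports no verdict.
The state is a dict: "t": time; "joint_positions": joint angles; "qvel": joint speeds; "joint_efforts": joint torques, N m; "tcp_pos": TCP position; "tcp_rot": TCP orientation; "contact_force": force on the tool from outside, world axes, zero at the start; "wrist_torque": the same for the moment, N m; "opening": opening from 0.0 (shut) to 1.0 (fully open).
Only numpy, scipy, OpenCV 4.12 (cv2) and the standard library are available. Lean on these libraries where they do the work, as an engineer would, in place of code of your own. Each camera call takes 0.05 s, during which the arm holds its last target.

## Working session

There is one attempt and no reset: what is moved stays moved. The work goes in short steps, Python scripts to look and compute and a shell command to move; the robot and the scene stay as the last step left them, time stands still between calls to the robot, and variables do not carry over. Pictures are saved under pics/ and viewed, and the job is handed in when it is done.

```bash
mkdir -p pics; ls; python3 - <<'E'
from rig import telemetry, cams, arm
import cv2
print(telemetry.get_obs())
for n in ["scene","side","wrist"]:
    m=cams.camera_model(n); print(n,m)
    cv2.imwrite(f"pics/{n}0.png",cams.grab_frame(n)[:,:,::-1])
E
```

```text
pics
{'t': 0.0, 'joint_positions': array([-0.09918778,  0.33390215,  0.03987689,  1.46630485, -0.01338973,
        1.34328015, -0.05849223]), 'qvel': array([-5.08969378e-04,  4.24193165e-04, -9.91423049e-05,  2.17679584e-03,
       -1.34645939e-03,  2.10060732e-04,  2.86554581e-04]), 'joint_efforts': array([ 1.06989024e-03, -6.56351209e+01,  1.33598529e+00, -4.03798449e+01,
       -5.97442500e-02,  4.47441044e-02,  1.62792835e-04]), 'tcp_pos': array([ 6.49520979e-01, -4.40449052e-05,  2.21648537e-01]), 'tcp_rot': array([-0.49961845, -0.49956917, -0.50036987,  0.50044185]), 'contact_force': array([-1.02367287,  0.58786946, -1.01655043]), 'wrist_torque': array([0.02632028, 0.03784777, 0.03023251]), 'opening': 1.0007099498713954}
scene {'camera_matrix': array([[514.01392857,   0.        , 319.14659794],
       [  0.        , 514.01392857, 197.49827158],
       [  0.        ,   0.        ,   1.        ]]), 'distortion': array([-0.10304874,  0.        ,  0.        ,  0.        ,  0.        ]), 'view': array([[ 0.66662823,  0.7452641 ,  0.01371925, -0.37680716],
       [-0.57976933,  0.506
[... 594 characters left out ...]
85614, -0.72253294],
       [ 0.        ,  0.        ,  0.        ,  1.        ]])}
wrist {'camera_matrix': array([[317.47013628,   0.        , 318.8957727 ],
       [  0.        , 317.47013628, 193.61733807],
       [  0.        ,   0.        ,   1.        ]]), 'distortion': array([-0.00210191,  0.        ,  0.        ,  0.        ,  0.        ]), 'view': array([[ 9.99999277e-01, -5.99403697e-05, -1.20119459e-03,
        -6.48818542e-01],
       [-2.97565128e-04,  9.55374258e-01, -2.95397933e-01,
         3.59327197e-02],
       [ 1.16529665e-03,  2.95398077e-01,  9.55373549e-01,
        -3.92310100e-01],
       [ 0.00000000e+00,  0.00000000e+00,  0.00000000e+00,
         1.00000000e+00]])}
```

View pics/scene0.png

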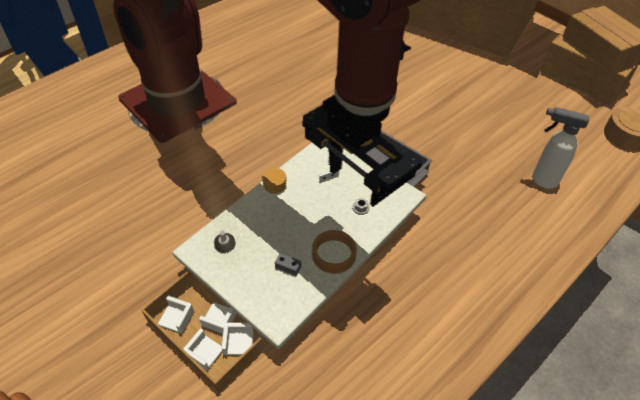

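View pics/side0.png

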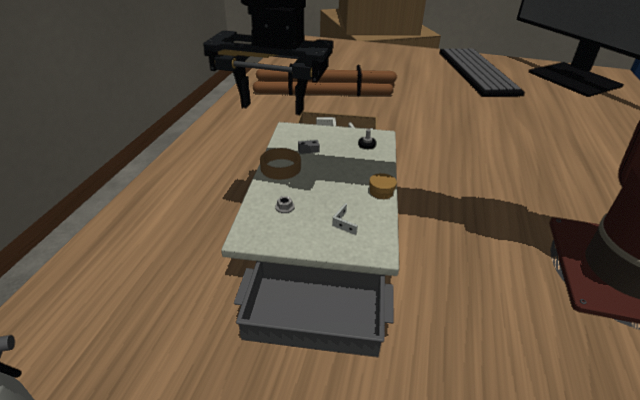

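View pics/wrist0.png

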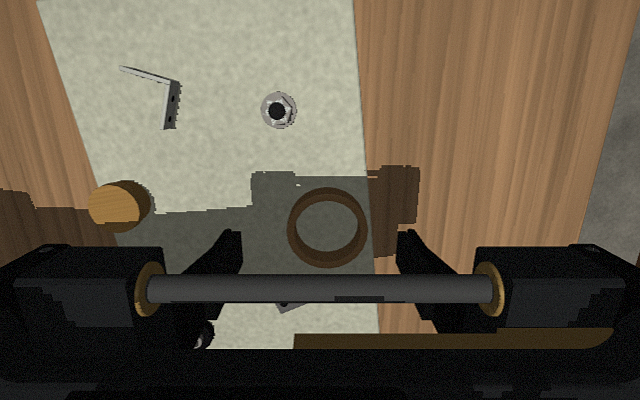

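```bash
cat > h.py <<'E'
import numpy as np, cv2
from rig import cams
def ray(n,px,z,m=None):
    m=m or cams.camera_model(n)
    K=m["camera_matrix"];D=m["distortion"];V=m["view"]
    p=cv2.undistortPoints(np.array([[px]],float),K,np.array(D))[0,0]
    R=V[:3,:3];t=V[:3,3]; C=-R.T@t; d=R.T@np.array([p[0],-p[1],-1])
    return C+d*(z-C[2])/d[2]
E
python3 - <<'E'
from h import *
np.set_printoptions(precision=4,suppress=True)
L=dict(side=[("nearL",(229,253),.068),("nearR",(398,270),.068),("farL",(277,124),.068),("farR",(396,129),.068),("foot",(367,143),.074),("block",(309,145),.088),("tape",(281,163),.09),("tin",(382,181),.095),("nut",(285,203),.080),("brk near end",(356,232),.068),("brk corner",(335,222),.068)],
scene=[("c1",(175,253),.068),("c2",(278,345),.068),("c3",(425,198),.068),("foot",(225,243),.074),("block",(288,262),.088),("tape",(334,249),.09),("tin",(274,178),.095),("nut",(361,205),.080)],
wrist=[("tin",(115,204),.095),("nut",(279,110),.08),("tape",(327,227),.093),("bcorner",(179,82),.088),("bend1",(121,67),.088),("bend2",(165,129),.068)])
for n in L:
    for a,p,z in L[n]: print(n,a,ray(n,p,z)[:2])
E
```

```text
side nearL [0.6589 0.1987]
side nearR [0.3987 0.1642]
side farL [ 0.7261 -0.2289]
side farR [ 0.4488 -0.2845]
side foot [ 0.5035 -0.1895]
side block [ 0.6176 -0.1225]
side tape [ 0.6511 -0.0372]
side tin [ 0.4509 -0.0233]
side nut [0.6086 0.0692]
side brk near end [0.4756 0.097 ]
side brk corner [0.515  0.0816]
scene c1 [ 0.4586 -0.2689]
scene c2 [ 0.7274 -0.2377]
scene c3 [0.6798 0.1877]
scene foot [ 0.5057 -0.1862]
scene block [ 0.6235 -0.129 ]
scene tape [ 0.6585 -0.0485]
scene tin [ 0.4536 -0.0249]
scene nut [0.6123 0.068 ]
wrist tin [ 0.4519 -0.0186]
wrist nut [0.6119 0.0686]
wrist tape [ 0.6571 -0.0434]
wrist bcorner [0.5254 0.0929]
wrist bend1 [0.4764 0.1053]
wrist bend2 [0.4976 0.0501]
```

```bash
python3 - <<'E'
import cv2
import numpy as np
w=cv2.imread("pics/wrist0.png")[40:160,80:320]; s=cv2.imread("pics/side0.png")[110:290,220:410]
cv2.imwrite("pics/z1.png",cv2.resize(w,None,fx=3.2,fy=3.2,interpolation=cv2.INTER_NEAREST))
cv2.imwrite("pics/z2.png",cv2.resize(s,None,fx=3.2,fy=3.2,interpolation=cv2.INTER_NEAREST))
E
```

```text
(no output)
```

View pics/z1.png

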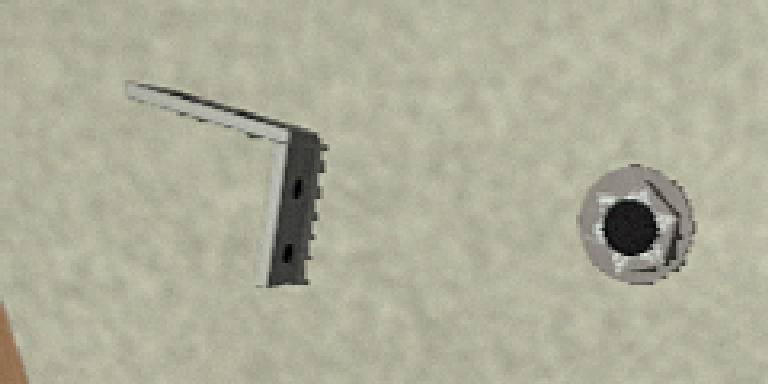

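View pics/z2.png

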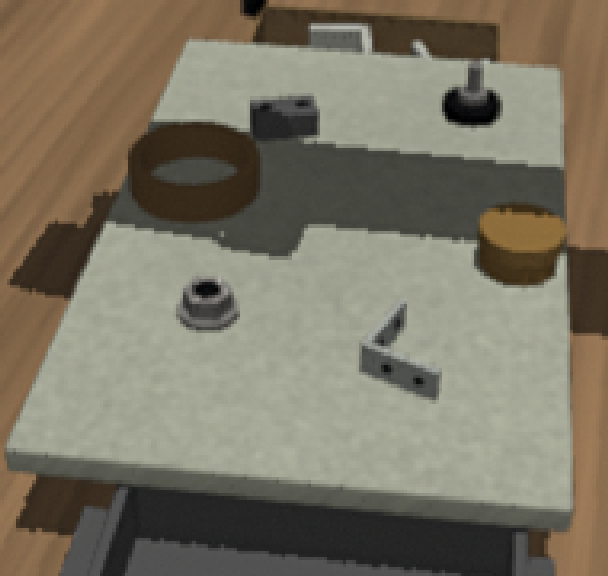

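```bash
python3 - <<'E'
from h import *
np.set_printoptions(precision=4,suppress=True)
S=[ray("side",p,.068)[:2] for p in [(222.5,251),(398.5,270.5),(395,131),(278.5,122.5)]]
print(S, np.mean(S,0))
for a,b in [(0,1),(3,2)]:
    d=S[a]-S[b]; print(np.linalg.norm(d),np.degrees(np.arctan2(d[1],d[0])))
for a,b in [(1,2),(0,3)]:
    d=S[a]-S[b]; print(np.linalg.norm(d),np.degrees(np.arctan2(-d[0],d[1])))
c=np.array([.5645,-.039]);th=np.radians(6.4)
R=np.array([[np.cos(th),np.sin(th)],[-np.sin(th),np.cos(th)]])
# right & left edges from wrist
for p in [(355,20),(362,120),(45,20),(65,80)]: print("edge",R@(ray("wrist",p,.068)[:2]-c))
for n,p in [("corner",(170,80.6)),("e1",(120,66)),("e2",(163.8,129))]: print(n,R@(ray("wrist",p,.088)[:2]-c))
# block corners (side zoom)
for p in [(220+250/3.2,110+100/3.2),(220+318/3.2,110+97/3.2),(220+283/3.2,110+108/3.2)]: print("blk",R@(ray("side",p,.088)[:2]-c))
E
```

```text
[array([0.6705, 0.1974]), array([0.3979, 0.165 ]), array([ 0.4501, -0.2739]), array([ 0.7251, -0.2372])] [ 0.5609 -0.0372]
0.2745839524215256 6.769833146815352
0.27749740451862037 7.606329636618276
0.44199894791241173 6.782990946643983
0.43795789928823664 7.160398370335385
edge [0.1367 0.1708]
edge [0.1366 0.083 ]
edge [-0.1392  0.2021]
edge [-0.1388  0.151 ]
corner [-0.0317  0.1375]
e1 [-0.0721  0.1542]
e2 [-0.0479  0.097 ]
blk [ 0.0689 -0.1005]
blk [ 0.0246 -0.1122]
blk [ 0.0455 -0.0939]
```

```bash
cat >> h.py <<'E'
c=np.array([.5645,-.039]);th=np.radians(6.4)
RT=np.array([[np.cos(th),np.sin(th)],[-np.sin(th),np.cos(th)]])
def tf(p): return RT@(np.asarray(p)[:2]-c)
def st():
    from rig import telemetry
    o=telemetry.get_obs(); w,x,y,z=o["tcp_rot"]
    ty=np.array([2*(x*y-w*z),1-2*(x*x+z*z)])
    print("t%.2f u%.4f v%.4f z%.4f yaw(table)%.2f open%.2f F"%(o["t"],*tf(o["tcp_pos"]),o["tcp_pos"][2],np.degrees(np.arctan2(ty[1],ty[0]))-6.4,o["opening"]),o["contact_force"].round(1))
def w(n,f):
    cv2.imwrite("pics/"+f,cams.grab_frame(n)[:,:,::-1])
E
python3 -m handwheel '[{"slide":[0,0,0],"delta_rot":[-0.112,0,0],"grip":0},{"slide":[0,-3,-2],"delta_rot":[0,0,0],"grip":0},{"slide":[0,-3,-2],"delta_rot":[0,0,0],"grip":0},{"slide":[0,-3,-2],"delta_rot":[0,0,0],"grip":0},{"slide":[0,-3,-2],"delta_rot":[0,0,0],"grip":0}]'
python3 -m handwheel '[{"slide":[1,-2,0],"delta_rot":[0,0,0],"grip":0},{"slide":[2,-1,0],"delta_rot":[0,0,0],"grip":0},{"slide":[2,0,0],"delta_rot":[0,0,0],"grip":0},{"slide":[0,0,0],"delta_rot":[0,0,0],"grip":0},{"slide":[0,0,0],"delta_rot":[0,0,0],"grip":0}]'
python3 -c "
from h import *
st(); w('side','s1.png'); w('wrist','w1.png')"
```

```text
t: 0.57
tcp_pos: [0.5201, 0.0665, 0.222]
tcp_rot: [0.527, 0.471, 0.527, -0.472]
contact_force: [0.5, 1.3, 0.1]
opening: 0.709
t: 0.98
tcp_pos: [0.4914, 0.0626, 0.1722]
tcp_rot: [0.527, 0.471, 0.528, -0.472]
contact_force: [0.9, -0.1, -0.3]
opening: 0.323
t0.98 u-0.0613 v0.1091 z0.1722 yaw(table)0.01 open0.32 F [ 0.9 -0.1 -0.3]
```

```bash
python3 -m handwheel '[{"slide":[1.5,-0.4,0],"delta_rot":[0,0,0],"grip":0},{"slide":[1.5,-0.4,-0.2],"delta_rot":[0,0,0],"grip":0},{"slide":[0,0,0],"delta_rot":[0,0,0],"grip":0},{"slide":[0,0,0],"delta_rot":[0,0,0],"grip":0},{"slide":[0,0,0],"delta_rot":[0,0,0],"grip":0}]'
python3 -c "
from h import *
st(); w('side','s2.png'); w('wrist','w2.png')
a=cv2.imread('pics/s2.png')[90:310,200:430];cv2.imwrite('pics/s2z.png',cv2.resize(a,None,fx=2.6,fy=2.6))
m=cams.camera_model('wrist')"
```

```text
t: 1.5
tcp_pos: [0.4848, 0.0639, 0.1439]
tcp_rot: [0.527, 0.472, 0.527, -0.471]
contact_force: [0.1, 0.3, -0.1]
opening: 0.006
t1.50 u-0.0677 v0.1112 z0.1439 yaw(table)0.01 open0.01 F [ 0.1  0.3 -0.1]
```

View pics/s2z.png

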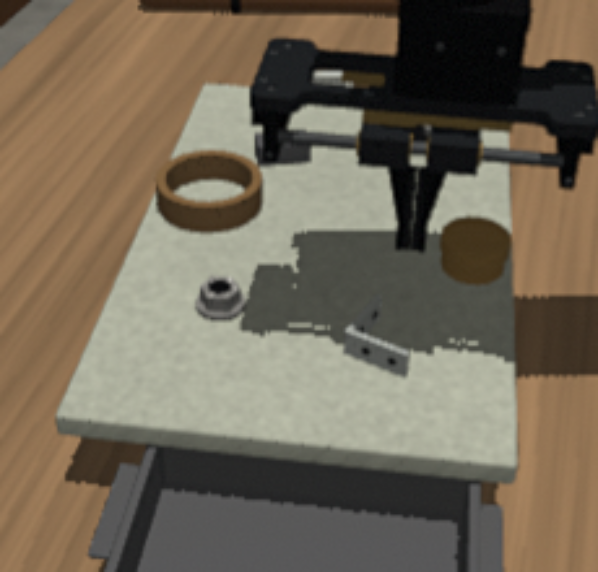

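View pics/w2.png

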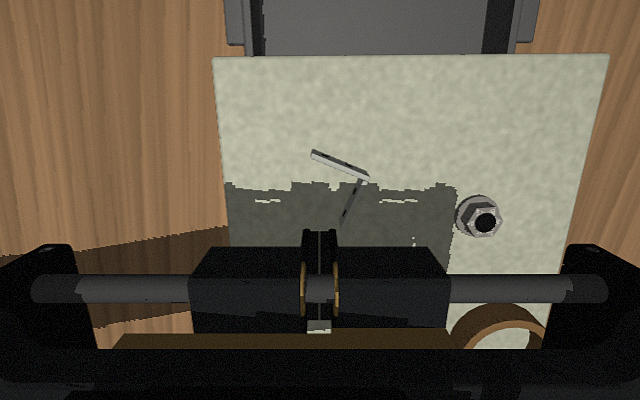

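```bash
python3 - <<'E'
from h import *
m=cams.camera_model("wrist")
for n,p,z in [("corner",(368,177),.088),("e1",(312,150),.088),("e2",(345,226),.088),("nut",(485,222),.084),("edgeL",(213,57),.068),("edgeR",(608,54),.068),("fingertip",(319,231),.144)]: print(n,tf(ray("wrist",p,z,m)).round(4))
E
```

```text
corner [-0.0332  0.1375]
e1 [-0.0728  0.1567]
e2 [-0.0486  0.0999]
nut [0.0576 0.1014]
edgeL [-0.1416  0.2183]
edgeR [0.133  0.2205]
fingertip [-0.0681  0.1207]
```

```bash

python3 -m handwheel '[{"slide":[1,-0.3,0],"delta_rot":[0,0,0],"grip":0},{"slide":[2,0,0],"delta_rot":[0,0,0],"grip":0},{"slide":[2,0,0],"delta_rot":[0,0,0],"grip":0},{"slide":[1.5,0,0],"delta_rot":[0,0,0],"grip":0},{"slide":[0.4,0,0],"delta_rot":[0,0,0],"grip":0}]'
python3 -c "
from h import *
st(); w('side','s3.png'); w('wrist','w3.png')
a=cv2.imread('pics/s3.png')[90:310,200:430];b=cv2.imread('pics/w3.png')[0:270,150:560]
cv2.imwrite('pics/s3z.png',np.hstack([cv2.resize(a,(380,363)),cv2.resize(b,(410,363))]))"
```

```text
t: 2.02
tcp_pos: [0.4791, 0.0631, 0.071]
tcp_rot: [0.526, 0.47, 0.528, -0.472]
contact_force: [-0.9, 0.4, -1.0]
opening: 0.007
t2.02 u-0.0735 v0.1110 z0.0710 yaw(table)0.02 open0.01 F [-0.9  0.4 -1. ]
```

View pics/s3z.png

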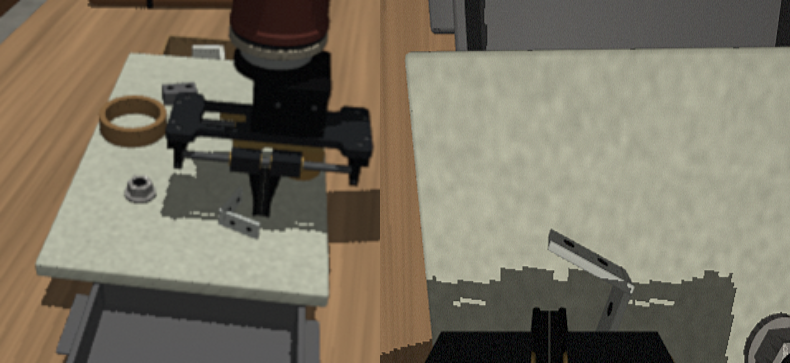

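```bash

python3 -m handwheel '[{"slide":[-0.2,0.2,-0.5],"delta_rot":[0,0,0],"grip":0},{"slide":[0,0.4,-0.8],"delta_rot":[0,0,0],"grip":0},{"slide":[0,0.3,-0.8],"delta_rot":[0,0,0],"grip":0},{"slide":[0,0,-0.8],"delta_rot":[0,0,0],"grip":0},{"slide":[0,0,-0.8],"delta_rot":[0,0,0],"grip":0}]'
python3 -m handwheel '[{"slide":[0,0,-1],"delta_rot":[0,0,0],"grip":0},{"slide":[0,0,-1],"delta_rot":[0,0,0],"grip":0},{"slide":[0,0,-1],"delta_rot":[0,0,0],"grip":0},{"slide":[0,0,-1],"delta_rot":[0,0,0],"grip":0},{"slide":[0,0,-1],"delta_rot":[0,0,0],"grip":0}]'
python3 -c "
from h import *
st(); w('side','s4.png'); w('wrist','w4.png')
a=cv2.imread('pics/s4.png')[130:350,200:430];b=cv2.imread('pics/w4.png')[0:270,150:560]
cv2.imwrite('pics/s4z.png',np.hstack([cv2.resize(a,(380,363)),cv2.resize(b,(410,363))]))"
```

```text
t: 2.53
tcp_pos: [0.486, 0.1026, 0.076]
tcp_rot: [0.527, 0.471, 0.527, -0.471]
contact_force: [-0.4, -0.6, -0.2]
opening: 0.008
t: 2.95
tcp_pos: [0.4798, 0.1522, 0.0755]
tcp_rot: [0.527, 0.471, 0.527, -0.471]
contact_force: [0.7, -0.4, 0.3]
opening: 0.007
t2.95 u-0.0629 v0.1994 z0.0755 yaw(table)0.04 open0.01 F [ 0.7 -0.4  0.3]
```

View pics/s4z.png

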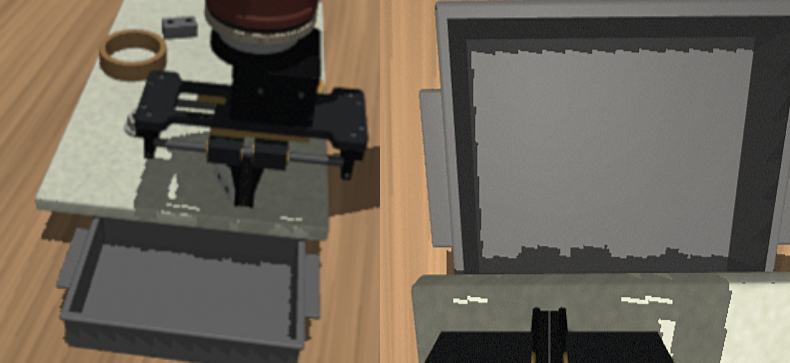

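```bash

python3 -m handwheel '[{"slide":[-1,0,0],"delta_rot":[0,0,0],"grip":0},{"slide":[-2,0,0],"delta_rot":[0,0,0],"grip":0},{"slide":[-3,0,2],"delta_rot":[0,0,0],"grip":0},{"slide":[-2,0,4],"delta_rot":[0,0,0],"grip":0},{"slide":[0,0,4],"delta_rot":[0,0,0],"grip":0}]'
python3 -c "
from h import *
st(); w('side','s5.png'); w('wrist','w5.png')
a=cv2.imread('pics/s5.png')[130:350,200:430];b=cv2.imread('pics/w5.png')[0:270,150:560]
cv2.imwrite('pics/s5z.png',np.hstack([cv2.resize(a,(380,363)),cv2.resize(b,(410,363))]))"
```

```text
t: 3.47
tcp_pos: [0.4933, 0.0544, 0.1593]
tcp_rot: [0.529, 0.473, 0.526, -0.468]
contact_force: [2.2, 0.2, -0.0]
opening: 0.008
t3.47 u-0.0604 v0.1008 z0.1593 yaw(table)0.17 open0.01 F [ 2.2  0.2 -0. ]
```

View pics/s5z.png

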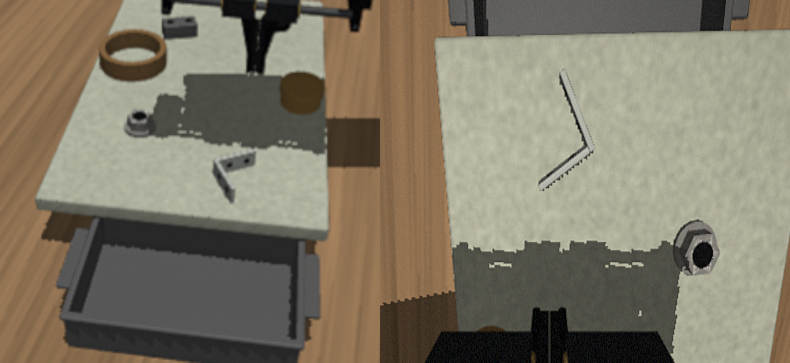

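```bash
python3 - <<'E'
from h import *
m=cams.camera_model("wrist")
for n,p,z in [("corner",(362,110),.088),("etop",(333,52),.088),("ebot",(311,140),.088),("nut",(473,188),.084)]: print(n,tf(ray("wrist",p,z,m)).round(4))
E
```

```text
corner [-0.0315  0.1648]
etop [-0.0521  0.2025]
ebot [-0.0678  0.1441]
nut [0.0566 0.1055]
```

```bash

python3 -m handwheel '[{"slide":[0,1,0],"delta_rot":[0,0,0],"grip":23},{"slide":[1,0,0],"delta_rot":[0,0,0],"grip":23},{"slide":[2,0,0],"delta_rot":[0,0,0],"grip":23},{"slide":[2,0,0],"delta_rot":[0,0,0],"grip":23},{"slide":[0.5,0,0],"delta_rot":[0,0,0],"grip":23}]'
python3 -m handwheel '[{"slide":[1,0,0],"delta_rot":[0,0,0],"grip":23},{"slide":[1.5,0,0],"delta_rot":[0,0,0],"grip":23},{"slide":[0.5,0,0],"delta_rot":[0,0,0],"grip":23},{"slide":[0,0,0],"delta_rot":[0,0,0],"grip":23},{"slide":[0,0,0],"delta_rot":[0,0,0],"grip":23}]'
python3 -c "
from h import *
st()"
```

```text
t: 3.98
tcp_pos: [0.4988, 0.0561, 0.0956]
tcp_rot: [0.526, 0.469, 0.529, -0.472]
contact_force: [-0.8, -0.1, -0.6]
opening: 0.213
t: 4.4
tcp_pos: [0.5011, 0.0558, 0.0695]
tcp_rot: [0.527, 0.471, 0.527, -0.471]
contact_force: [-0.6, 0.2, 0.5]
opening: 0.231
t4.40 u-0.0524 v0.1013 z0.0695 yaw(table)0.05 open0.23 F [-0.6  0.2  0.5]
```

```bash

python3 -m handwheel '[{"slide":[-0.3,0.2,0],"delta_rot":[0,0,0],"grip":23},{"slide":[0,0,-1],"delta_rot":[0,0,0],"grip":23},{"slide":[0,0,-1],"delta_rot":[0,0,0],"grip":23},{"slide":[0,0,-0.7],"delta_rot":[0,0,0],"grip":23},{"slide":[0,0,-0.7],"delta_rot":[0,0,0],"grip":23}]'
python3 -m handwheel '[{"slide":[0,0,-0.7],"delta_rot":[0,0,0],"grip":23},{"slide":[0,0,-0.7],"delta_rot":[0,0,0],"grip":23},{"slide":[0,0,-0.7],"delta_rot":[0,0,0],"grip":23},{"slide":[0,0,-0.7],"delta_rot":[0,0,0],"grip":23},{"slide":[0,0,-0.7],"delta_rot":[0,0,0],"grip":23}]'
python3 -c "
from h import *
st(); w('side','s6.png'); w('wrist','w6.png')
a=cv2.imread('pics/s6.png')[130:350,200:430];b=cv2.imread('pics/w6.png')[0:270,150:560]
cv2.imwrite('pics/s6z.png',np.hstack([cv2.resize(a,(380,363)),cv2.resize(b,(410,363))]))"
```

```text
t: 4.82
tcp_pos: [0.4988, 0.0909, 0.0723]
tcp_rot: [0.527, 0.471, 0.528, -0.471]
contact_force: [-0.0, -0.8, 0.5]
opening: 0.229
t: 5.23
tcp_pos: [0.495, 0.1249, 0.0722]
tcp_rot: [0.527, 0.471, 0.527, -0.471]
contact_force: [0.3, -0.1, -0.2]
opening: 0.229
t5.23 u-0.0508 v0.1706 z0.0722 yaw(table)0.02 open0.23 F [ 0.3 -0.1 -0.2]
```

View pics/s6z.png

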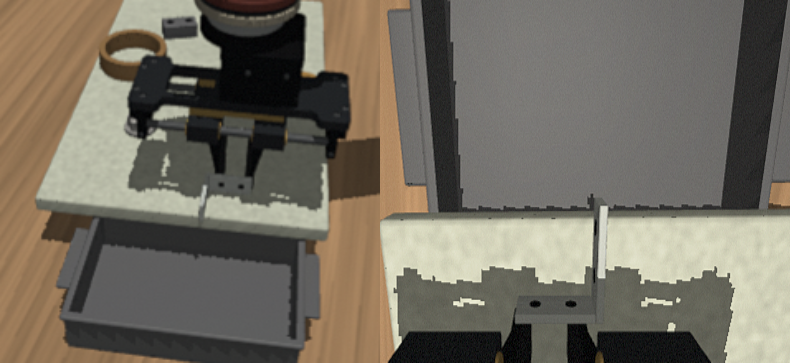

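```bash

python3 -m handwheel '[{"slide":[0,0,-0.8],"delta_rot":[0,0,0],"grip":23},{"slide":[0,0,-1.2],"delta_rot":[0,0,0],"grip":23},{"slide":[0,0,-1.2],"delta_rot":[0,0,0],"grip":23},{"slide":[0,0,-1.2],"delta_rot":[0,0,0],"grip":23},{"slide":[0,0,-1.2],"delta_rot":[0,0,0],"grip":23}]'
python3 -m handwheel '[{"slide":[0,0,-0.6],"delta_rot":[0,0,0],"grip":23},{"slide":[0,0,0],"delta_rot":[0,0,0],"grip":23},{"slide":[-1,0,0],"delta_rot":[0,0,0],"grip":16},{"slide":[-3,0,0],"delta_rot":[0,0,0],"grip":16},{"slide":[-3,0,0],"delta_rot":[0,0,0],"grip":16}]'
python3 -c "
from h import *
st(); w('side','s7.png'); w('wrist','w7.png')
a=cv2.imread('pics/s7.png')[130:350,200:430];b=cv2.imread('pics/w7.png')[0:270,150:560]
cv2.imwrite('pics/s7z.png',np.hstack([cv2.resize(a,(380,363)),cv2.resize(b,(410,363))]))"
```

```text
t: 5.75
tcp_pos: [0.4886, 0.1816, 0.0722]
tcp_rot: [0.527, 0.471, 0.527, -0.471]
contact_force: [-0.2, -0.7, -0.3]
opening: 0.231
t: 6.17
tcp_pos: [0.4874, 0.1845, 0.1426]
tcp_rot: [0.527, 0.47, 0.527, -0.473]
contact_force: [0.9, 1.0, 0.3]
opening: 0.168
t6.17 u-0.0518 v0.2307 z0.1426 yaw(table)-0.04 open0.17 F [0.9 1.  0.3]
```

View pics/s7z.png

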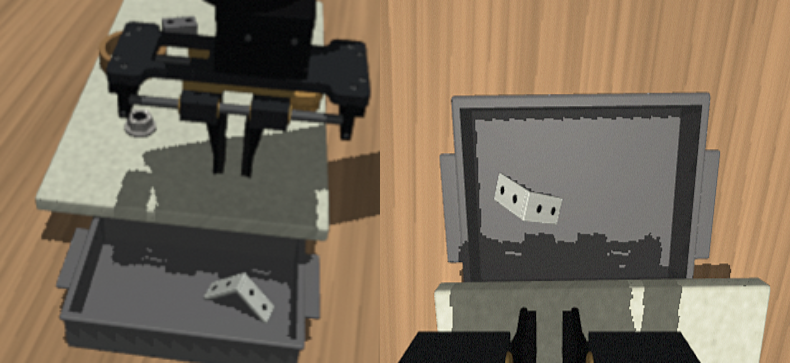

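```bash

python3 -m handwheel '[{"slide":[0,2.2,3.5],"delta_rot":[0,0,0],"grip":16},{"slide":[0,2.2,3.5],"delta_rot":[0,0,0],"grip":16},{"slide":[0,2.2,3.5],"delta_rot":[0,0,0],"grip":16},{"slide":[0,2.2,3.5],"delta_rot":[0,0,0],"grip":16},{"slide":[0,2.2,3.5],"delta_rot":[0,0,0],"grip":16}]'
python3 -m handwheel '[{"slide":[2,0,0],"delta_rot":[0,0,0],"grip":16},{"slide":[2,0,0],"delta_rot":[0,0,0],"grip":16},{"slide":[1.8,0,0],"delta_rot":[0,0,0],"grip":16},{"slide":[0.7,0,0],"delta_rot":[0,0,0],"grip":16},{"slide":[0,0,0],"delta_rot":[0,0,0],"grip":16}]'
python3 -c "
from h import *
st(); w('side','s8.png'); w('wrist','w8.png')
a=cv2.imread('pics/s8.png')[130:350,200:430];b=cv2.imread('pics/w8.png')[0:270,150:560]
cv2.imwrite('pics/s8z.png',np.hstack([cv2.resize(a,(380,363)),cv2.resize(b,(410,363))]))"
```

```text
t: 6.68
tcp_pos: [0.618, 0.0215, 0.1427]
tcp_rot: [0.527, 0.471, 0.527, -0.471]
contact_force: [1.6, 1.0, 0.4]
opening: 0.161
t: 7.1
tcp_pos: [0.6157, 0.0234, 0.0755]
tcp_rot: [0.526, 0.47, 0.528, -0.472]
contact_force: [-0.3, -0.9, 0.1]
opening: 0.157
t7.10 u0.0578 v0.0563 z0.0755 yaw(table)-0.03 open0.16 F [-0.3 -0.9  0.1]
```

View pics/s8z.png

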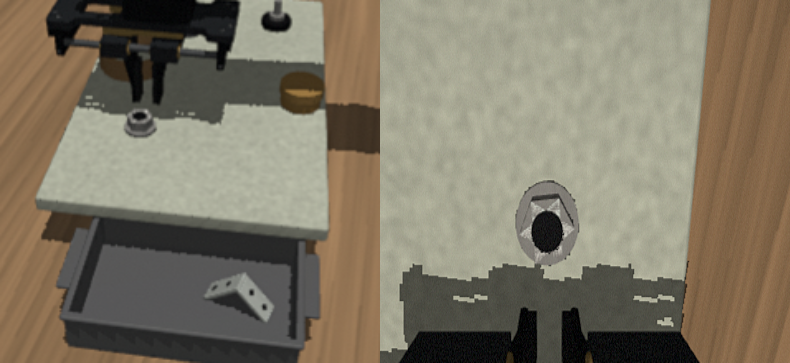

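```bash

python3 -m handwheel '[{"slide":[0.1,0,-0.8],"delta_rot":[0,0,0],"grip":16},{"slide":[0,0,-0.8],"delta_rot":[0,0,0],"grip":16},{"slide":[0,0,-0.8],"delta_rot":[0,0,0],"grip":16},{"slide":[0,0,-0.8],"delta_rot":[0,0,0],"grip":16},{"slide":[0,0,-1],"delta_rot":[0,0,0],"grip":16}]'
python3 -m handwheel '[{"slide":[0,-0.1,-1.2],"delta_rot":[0,0,0],"grip":16},{"slide":[0,-0.1,-1.2],"delta_rot":[0,0,0],"grip":16},{"slide":[0,-0.1,-1.2],"delta_rot":[0,0,0],"grip":16},{"slide":[0,-0.1,-1.2],"delta_rot":[0,0,0],"grip":16},{"slide":[0,-0.1,-1.2],"delta_rot":[0,0,0],"grip":16}]'
python3 -c "
from h import *
st(); w('wrist','w9.png')
b=cv2.imread('pics/w9.png')[0:270,150:560]
cv2.imwrite('pics/s9z.png',b)"
```

```text
t: 7.62
tcp_pos: [0.6124, 0.0669, 0.0766]
tcp_rot: [0.527, 0.471, 0.527, -0.471]
contact_force: [-0.6, -1.2, 0.1]
opening: 0.162
t: 8.03
tcp_pos: [0.6003, 0.1265, 0.0762]
tcp_rot: [0.527, 0.471, 0.527, -0.471]
contact_force: [0.1, 0.2, 0.5]
opening: 0.158
t8.03 u0.0541 v0.1605 z0.0762 yaw(table)0.04 open0.16 F [0.1 0.2 0.5]
```

View pics/s9z.png

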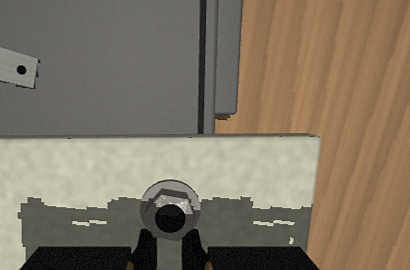

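```bash

python3 -m handwheel '[{"slide":[0,-0.2,-1.2],"delta_rot":[0,0,0],"grip":16},{"slide":[0,-0.2,-1.2],"delta_rot":[0,0,0],"grip":16},{"slide":[0,-0.2,-1.2],"delta_rot":[0,0,0],"grip":16},{"slide":[0,-0.2,-1.2],"delta_rot":[0,0,0],"grip":16},{"slide":[0,-0.1,-1.2],"delta_rot":[0,0,0],"grip":16}]'
python3 -m handwheel '[{"slide":[0,0,-0.8],"delta_rot":[0,0,0],"grip":16},{"slide":[0,0,0],"delta_rot":[0,0,0],"grip":16},{"slide":[-1,0,0],"delta_rot":[0,0,0],"grip":26},{"slide":[-3,0,0],"delta_rot":[0,0,0],"grip":26},{"slide":[-3,0,0],"delta_rot":[0,0,0],"grip":26}]'
python3 -c "
from h import *
st(); w('side','s10.png'); w('wrist','w10.png')
a=cv2.imread('pics/s10.png')[130:350,200:430];b=cv2.imread('pics/w10.png')[0:270,150:560]
cv2.imwrite('pics/s10z.png',np.hstack([cv2.resize(a,(380,363)),cv2.resize(b,(410,363))]))"
```

```text
t: 8.5
tcp_pos: [0.5845, 0.185, 0.0762]
tcp_rot: [0.527, 0.471, 0.527, -0.471]
contact_force: [-0.4, 0.2, -0.7]
opening: 0.159
t: 8.92
tcp_pos: [0.5835, 0.19, 0.1464]
tcp_rot: [0.527, 0.471, 0.527, -0.473]
contact_force: [1.5, -0.2, -0.6]
opening: 0.246
t8.92 u0.0444 v0.2255 z0.1464 yaw(table)-0.06 open0.25 F [ 1.5 -0.2 -0.6]
```

View pics/s10z.png

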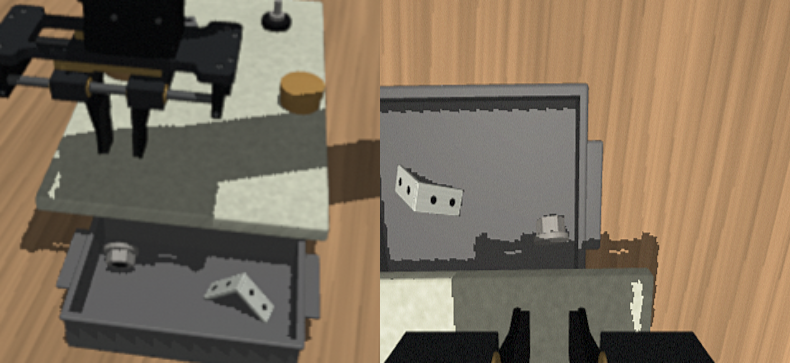

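```bash

python3 -m handwheel '[{"slide":[0,-1,3.8],"delta_rot":[0,0,0],"grip":28},{"slide":[0,-1,3.8],"delta_rot":[0,0,0],"grip":28},{"slide":[0,-1.2,3.8],"delta_rot":[0,0,0],"grip":28},{"slide":[0,-1.2,3.8],"delta_rot":[0,0,0],"grip":28},{"slide":[0,-1.2,3.8],"delta_rot":[0,0,0],"grip":28}]'
python3 -m handwheel '[{"slide":[0,-1.2,3.8],"delta_rot":[0,0,0],"grip":28},{"slide":[0,-1.2,3.8],"delta_rot":[0,0,0],"grip":28},{"slide":[0,-1.2,3.8],"delta_rot":[0,0,0],"grip":28},{"slide":[0,-1.2,3.8],"delta_rot":[0,0,0],"grip":28},{"slide":[0,-1.2,3.8],"delta_rot":[0,0,0],"grip":28}]'
python3 -m handwheel '[{"slide":[0,-0.8,3.5],"delta_rot":[0,0,0],"grip":28},{"slide":[0,0,0],"delta_rot":[0,0,0],"grip":28},{"slide":[0,0,0],"delta_rot":[0,0,0],"grip":28},{"slide":[0,0,0],"delta_rot":[0,0,0],"grip":28},{"slide":[0,0,0],"delta_rot":[0,0,0],"grip":28}]'
python3 -c "
from h import *
st(); w('wrist','w11.png')"
```

```text
t: 9.43
tcp_pos: [0.5492, -0.0063, 0.1469]
tcp_rot: [0.527, 0.472, 0.527, -0.471]
contact_force: [1.1, -0.9, -0.7]
opening: 0.282
t: 9.85
tcp_pos: [0.5103, -0.2019, 0.147]
tcp_rot: [0.527, 0.472, 0.527, -0.472]
contact_force: [0.6, 0.1, -0.6]
opening: 0.28
t: 10.27
tcp_pos: [0.5076, -0.2336, 0.1464]
tcp_rot: [0.527, 0.471, 0.528, -0.471]
contact_force: [0.3, 0.3, 0.4]
opening: 0.281
t10.27 u-0.0782 v-0.1870 z0.1464 yaw(table)0.09 open0.28 F [0.3 0.3 0.4]
```

View pics/w11.png

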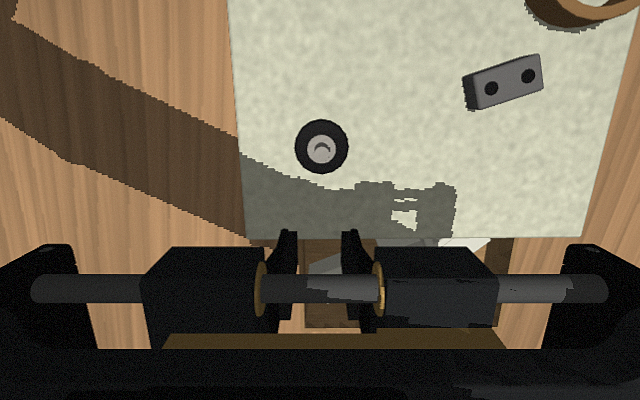

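```bash
python3 - <<'E'
from h import *
m=cams.camera_model("wrist")
for n,p,z in [("foot",(321.5,147),.078),("footbotedge",(321,173),.080),("b1",(478,109),.088),("b2",(544,85),.088),("b3",(540,54),.088),("b4",(471,76),.088),("tableNear",(300,237),.068)]: print(n,tf(ray("wrist",p,z,m)).round(4))
E
```

```text
foot [-0.0768 -0.1411]
footbotedge [-0.0771 -0.1601]
b1 [ 0.0286 -0.1136]
b2 [ 0.07   -0.0982]
b3 [ 0.0634 -0.0793]
b4 [ 0.0209 -0.0927]
tableNear [-0.0942 -0.2175]
```

```bash

python3 -m handwheel '[{"slide":[2,0.1,0],"delta_rot":[0,0,0],"grip":28},{"slide":[2,0,0],"delta_rot":[0,0,0],"grip":28},{"slide":[2,0,0],"delta_rot":[0,0,0],"grip":28},{"slide":[1,0,0],"delta_rot":[0,0,0],"grip":28},{"slide":[0,0,0],"delta_rot":[0,0,0],"grip":28}]'
python3 -m handwheel '[{"slide":[0,0,-0.7],"delta_rot":[0,0,0],"grip":28},{"slide":[0,0,-0.7],"delta_rot":[0,0,0],"grip":28},{"slide":[0,0,-0.7],"delta_rot":[0,0,0],"grip":28},{"slide":[0,0.2,-0.8],"delta_rot":[0,0,0],"grip":28},{"slide":[0,0.3,-0.8],"delta_rot":[0,0,0],"grip":28}]'
python3 -c "
from h import *
st(); w('scene','c12.png'); w('wrist','w12.png')
a=cv2.imread('pics/c12.png')[120:360,150:430];b=cv2.imread('pics/w12.png')[0:270,150:560]
cv2.imwrite('pics/s12z.png',np.hstack([cv2.resize(a,(380,363)),cv2.resize(b,(410,363))]))"
```

```text
t: 10.73
tcp_pos: [0.5071, -0.233, 0.074]
tcp_rot: [0.526, 0.47, 0.529, -0.471]
contact_force: [-0.3, 0.6, -0.0]
opening: 0.283
t: 11.15
tcp_pos: [0.5095, -0.1964, 0.077]
tcp_rot: [0.528, 0.471, 0.527, -0.471]
contact_force: [-0.5, -0.7, -0.4]
opening: 0.279
t11.15 u-0.0722 v-0.1503 z0.0770 yaw(table)0.02 open0.28 F [-0.5 -0.7 -0.4]
```

View pics/s12z.png

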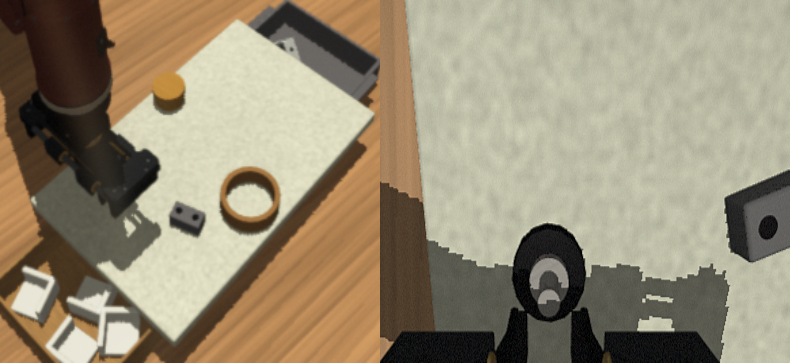

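```bash

python3 -m handwheel '[{"slide":[0.3,0.3,-0.8],"delta_rot":[0,0,0],"grip":28},{"slide":[0,0.35,-1],"delta_rot":[0,0,0],"grip":28},{"slide":[0,0.35,-1],"delta_rot":[0,0,0],"grip":28},{"slide":[0,0.35,-1],"delta_rot":[0,0,0],"grip":28},{"slide":[0,0.35,-1],"delta_rot":[0,0,0],"grip":28}]'
python3 -m handwheel '[{"slide":[0,0.4,-1],"delta_rot":[0,0,0],"grip":28},{"slide":[0,0.4,-1],"delta_rot":[0,0,0],"grip":28},{"slide":[0,0.4,-1],"delta_rot":[0,0,0],"grip":28},{"slide":[0,0.4,-1],"delta_rot":[0,0,0],"grip":28},{"slide":[0,0.4,-1],"delta_rot":[0,0,0],"grip":28}]'
python3 -c "
from h import *
st(); w('wrist','w13.png')
b=cv2.imread('pics/w13.png')[0:290,50:600]
cv2.imwrite('pics/s13z.png',b)"
```

```text
t: 11.67
tcp_pos: [0.5209, -0.1462, 0.0731]
tcp_rot: [0.527, 0.471, 0.527, -0.471]
contact_force: [0.3, 1.0, -0.4]
opening: 0.281
t: 12.08
tcp_pos: [0.5353, -0.0946, 0.0732]
tcp_rot: [0.527, 0.471, 0.527, -0.471]
contact_force: [-0.5, -0.3, -0.0]
opening: 0.283
t12.08 u-0.0353 v-0.0520 z0.0732 yaw(table)0.02 open0.28 F [-0.5 -0.3 -0. ]
```

View pics/s13z.png

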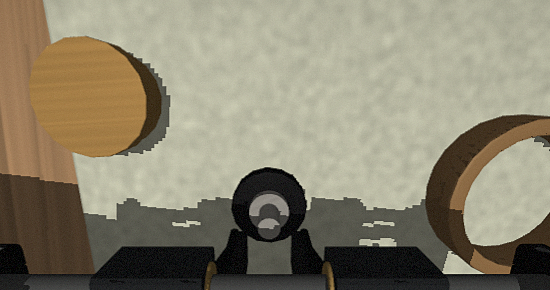

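```bash

python3 -m handwheel '[{"slide":[0,0.3,-1.2],"delta_rot":[0,0,0],"grip":28},{"slide":[0,0.3,-1.2],"delta_rot":[0,0,0],"grip":28},{"slide":[0,0.3,-1.2],"delta_rot":[0,0,0],"grip":28},{"slide":[0,0.3,-1.2],"delta_rot":[0,0,0],"grip":28},{"slide":[0,0.3,-1.2],"delta_rot":[0,0,0],"grip":28}]'
python3 -m handwheel '[{"slide":[0,0.1,-1.3],"delta_rot":[0,0,0],"grip":28},{"slide":[0,0.1,-1.3],"delta_rot":[0,0,0],"grip":28},{"slide":[0,0.1,-1.3],"delta_rot":[0,0,0],"grip":28},{"slide":[0,0.1,-1.3],"delta_rot":[0,0,0],"grip":28},{"slide":[0,0.1,-1.3],"delta_rot":[0,0,0],"grip":28}]'
python3 -m handwheel '[{"slide":[0,0.2,-1.3],"delta_rot":[0,0,0],"grip":28},{"slide":[0,0.2,-1.3],"delta_rot":[0,0,0],"grip":28},{"slide":[0,0.2,-1.3],"delta_rot":[0,0,0],"grip":28},{"slide":[0,0.2,-1.3],"delta_rot":[0,0,0],"grip":28},{"slide":[0,0.2,-1.3],"delta_rot":[0,0,0],"grip":28}]'
python3 -c "
from h import *
st(); w('wrist','w14.png')
b=cv2.imread('pics/w14.png')[0:290,50:600]
cv2.imwrite('pics/s14z.png',b)"
```

```text
t: 12.55
tcp_pos: [0.5432, -0.033, 0.0732]
tcp_rot: [0.527, 0.471, 0.527, -0.471]
contact_force: [-0.3, 0.7, 0.1]
opening: 0.274
t: 12.97
tcp_pos: [0.5408, 0.0322, 0.0732]
tcp_rot: [0.527, 0.471, 0.527, -0.471]
contact_force: [-0.1, -1.2, -1.3]
opening: 0.282
t: 13.38
tcp_pos: [0.5434, 0.0979, 0.0732]
tcp_rot: [0.527, 0.471, 0.527, -0.471]
contact_force: [0.6, 0.3, 0.1]
opening: 0.279
t13.38 u-0.0057 v0.1384 z0.0732 yaw(table)0.03 open0.28 F [0.6 0.3 0.1]
```

View pics/s14z.png

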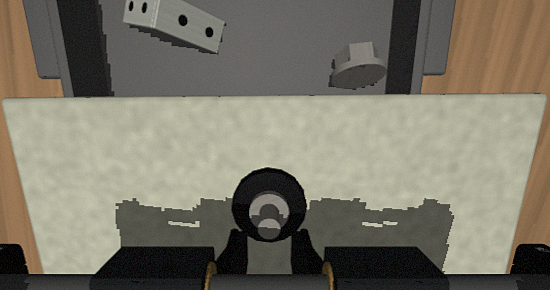

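```bash

python3 -m handwheel '[{"slide":[0,0,-1.2],"delta_rot":[0,0,0],"grip":28},{"slide":[0,0,-1.2],"delta_rot":[0,0,0],"grip":28},{"slide":[0,0,-1.2],"delta_rot":[0,0,0],"grip":28},{"slide":[0,0,-1.2],"delta_rot":[0,0,0],"grip":28},{"slide":[0,0,-1],"delta_rot":[0,0,0],"grip":28}]'
python3 -m handwheel '[{"slide":[0,0,-1],"delta_rot":[0,0,0],"grip":28},{"slide":[0,0,-1],"delta_rot":[0,0,0],"grip":28},{"slide":[0,0,-1],"delta_rot":[0,0,0],"grip":28},{"slide":[0,0,-0.5],"delta_rot":[0,0,0],"grip":28},{"slide":[0,0,0],"delta_rot":[0,0,0],"grip":28}]'
python3 -m handwheel '[{"slide":[0,0,0],"delta_rot":[0,0,0],"grip":28},{"slide":[-2,0,0],"delta_rot":[0,0,0],"grip":28},{"slide":[-3,0,0],"delta_rot":[0,0,0],"grip":28},{"slide":[-3,0,0],"delta_rot":[0,0,0],"grip":28},{"slide":[0,0,0],"delta_rot":[0,0,0],"grip":28}]'
python3 -c "
from h import *
st(); w('side','s15.png'); w('wrist','w15.png')
a=cv2.imread('pics/s15.png')[130:350,200:430];b=cv2.imread('pics/w15.png')[0:270,150:560]
cv2.imwrite('pics/s15z.png',np.hstack([cv2.resize(a,(380,363)),cv2.resize(b,(410,363))]))"
```

```text
t: 13.85
tcp_pos: [0.5367, 0.1557, 0.0732]
tcp_rot: [0.527, 0.471, 0.527, -0.471]
contact_force: [0.2, -0.2, 0.6]
opening: 0.281
t: 14.27
tcp_pos: [0.5328, 0.1906, 0.0731]
tcp_rot: [0.527, 0.471, 0.528, -0.471]
contact_force: [0.3, -0.6, 0.6]
opening: 0.279
t: 14.68
tcp_pos: [0.5362, 0.189, 0.1593]
tcp_rot: [0.528, 0.474, 0.525, -0.469]
contact_force: [0.3, 1.2, 0.6]
opening: 0.283
t14.68 u-0.0027 v0.2297 z0.1593 yaw(table)-0.07 open0.28 F [0.3 1.2 0.6]
```

View pics/s15z.png

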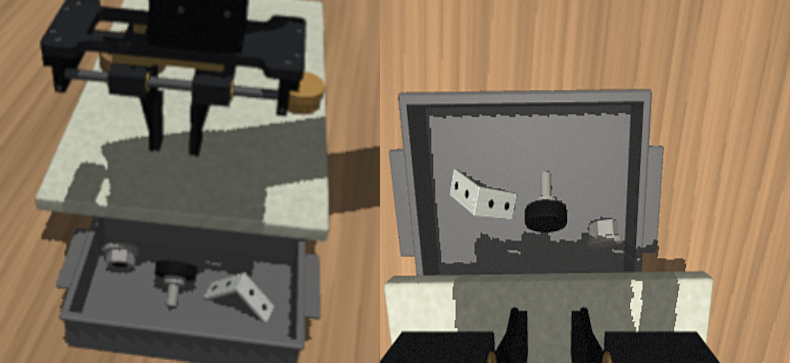

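```bash

python3 -m handwheel '[{"slide":[0,0.7,3.7],"delta_rot":[0,0,0],"grip":23},{"slide":[0,0.7,3.7],"delta_rot":[0,0,0],"grip":23},{"slide":[0,0.7,3.7],"delta_rot":[0,0,0],"grip":23},{"slide":[0,0.7,3.7],"delta_rot":[0,0,0],"grip":23},{"slide":[0,0.7,3.7],"delta_rot":[0,0,0],"grip":23}]'
python3 -m handwheel '[{"slide":[0,0.7,3.7],"delta_rot":[0,0,0],"grip":23},{"slide":[0,0.7,3.7],"delta_rot":[0,0,0],"grip":23},{"slide":[0,0.7,3.7],"delta_rot":[0,0,0],"grip":23},{"slide":[0,0.7,3.7],"delta_rot":[0,0,0],"grip":23},{"slide":[0,0.7,3.4],"delta_rot":[0,0,0],"grip":23}]'
python3 -m handwheel '[{"slide":[0,0,0],"delta_rot":[-0.118,0,0],"grip":23},{"slide":[0,0,0],"delta_rot":[-0.118,0,0],"grip":23},{"slide":[0,0,0],"delta_rot":[-0.118,0,0],"grip":23},{"slide":[0,0,0],"delta_rot":[-0.118,0,0],"grip":23},{"slide":[0,0,0],"delta_rot":[0,0,0],"grip":23}]'
python3 -c "
from h import *
st(); w('wrist','w16.png')"
```

```text
t: 15.2
tcp_pos: [0.588, 0.0065, 0.1518]
tcp_rot: [0.527, 0.471, 0.527, -0.472]
contact_force: [1.6, 0.7, 0.3]
opening: 0.231
t: 15.62
tcp_pos: [0.6429, -0.1711, 0.1515]
tcp_rot: [0.526, 0.471, 0.527, -0.472]
contact_force: [0.4, -0.4, -0.3]
opening: 0.225
t: 16.03
tcp_pos: [0.6426, -0.1687, 0.1514]
tcp_rot: [0.623, 0.333, 0.624, -0.334]
contact_force: [-0.3, -0.3, -0.6]
opening: 0.233
t16.03 u0.0632 v-0.1376 z0.1514 yaw(table)27.33 open0.23 F [-0.3 -0.3 -0.6]
```

View pics/w16.png

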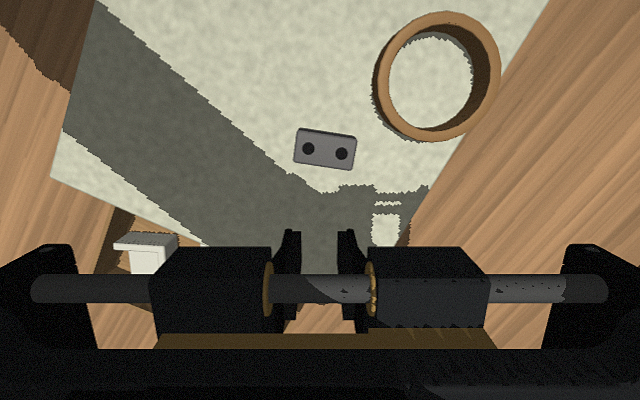

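```bash

python3 -m handwheel '[{"slide":[2,0.3,0],"delta_rot":[0,0,0],"grip":23},{"slide":[2,0,0],"delta_rot":[0,0,0],"grip":23},{"slide":[2,0,0],"delta_rot":[0,0,0],"grip":23},{"slide":[1.3,0,0],"delta_rot":[0,0,0],"grip":23},{"slide":[0.3,0,0],"delta_rot":[0,0,0],"grip":23}]'
python3 -m handwheel '[{"slide":[0,0,-0.7],"delta_rot":[0,0,0],"grip":23},{"slide":[0,0,-0.7],"delta_rot":[0,0,0],"grip":23},{"slide":[0,0,-0.7],"delta_rot":[0,0,0],"grip":23},{"slide":[0,0,-0.7],"delta_rot":[0,0,0],"grip":23},{"slide":[0,0,-0.7],"delta_rot":[0,0,0],"grip":23}]'
python3 -c "
from h import *
st(); w('wrist','w17.png')
b=cv2.imread('pics/w17.png')[0:290,50:600]
cv2.imwrite('pics/s17z.png',b)"
```

```text
t: 16.5
tcp_pos: [0.6442, -0.1661, 0.0738]
tcp_rot: [0.621, 0.335, 0.624, -0.336]
contact_force: [-0.3, -0.5, -1.0]
opening: 0.231
t: 16.92
tcp_pos: [0.627, -0.1363, 0.0783]
tcp_rot: [0.623, 0.335, 0.622, -0.335]
contact_force: [0.3, -0.6, 0.8]
opening: 0.23
t16.92 u0.0513 v-0.1037 z0.0783 yaw(table)27.07 open0.23 F [ 0.3 -0.6  0.8]
```

View pics/s17z.png

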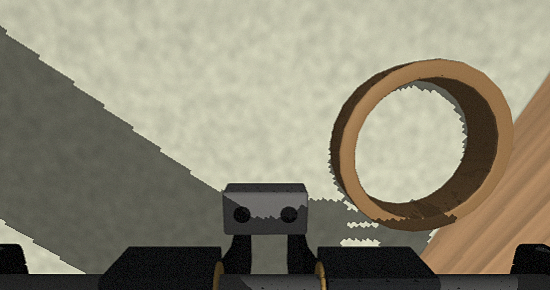

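```bash

python3 -m handwheel '[{"slide":[0.4,0,-0.8],"delta_rot":[0,0,0],"grip":23},{"slide":[0,0,-1],"delta_rot":[0,0,0],"grip":23},{"slide":[0,0,-1],"delta_rot":[0,0,0],"grip":23},{"slide":[0,0,-1],"delta_rot":[0,0,0],"grip":23},{"slide":[0,0,-1],"delta_rot":[0,0,0],"grip":23}]'
python3 -m handwheel '[{"slide":[0,0,-1],"delta_rot":[0,0,0],"grip":23},{"slide":[0,0,-1],"delta_rot":[0,0,0],"grip":23},{"slide":[0,0,-1],"delta_rot":[0,0,0],"grip":23},{"slide":[0,0,-1],"delta_rot":[0,0,0],"grip":23},{"slide":[0,0,-1],"delta_rot":[0,0,0],"grip":23}]'
python3 -c "
from h import *
st(); w('wrist','w18.png')
b=cv2.imread('pics/w18.png')[0:290,50:600]
cv2.imwrite('pics/s18z.png',b)"
```

```text
t: 17.38
tcp_pos: [0.5998, -0.0961, 0.0731]
tcp_rot: [0.623, 0.335, 0.623, -0.335]
contact_force: [-0.1, 0.2, -0.2]
opening: 0.232
t: 17.8
tcp_pos: [0.5723, -0.0546, 0.0732]
tcp_rot: [0.623, 0.335, 0.623, -0.335]
contact_force: [-0.1, -1.2, 0.1]
opening: 0.232
t17.80 u0.0060 v-0.0163 z0.0732 yaw(table)27.06 open0.23 F [-0.1 -1.2  0.1]
```

View pics/s18z.png

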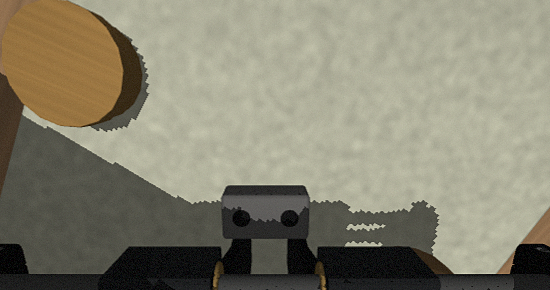

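```bash

python3 -m handwheel '[{"slide":[0,0,-1],"delta_rot":[0.047,0,0],"grip":23},{"slide":[0,0,-1],"delta_rot":[0.047,0,0],"grip":23},{"slide":[0,0,-1],"delta_rot":[0.047,0,0],"grip":23},{"slide":[0,0,-1],"delta_rot":[0.047,0,0],"grip":23},{"slide":[0,0,-1],"delta_rot":[0.047,0,0],"grip":23}]'
python3 -m handwheel '[{"slide":[0,0,-1],"delta_rot":[0.047,0,0],"grip":23},{"slide":[0,0,-1],"delta_rot":[0.047,0,0],"grip":23},{"slide":[0,0,-1],"delta_rot":[0.047,0,0],"grip":23},{"slide":[0,0,-1],"delta_rot":[0.047,0,0],"grip":23},{"slide":[0,0,-1],"delta_rot":[0.047,0,0],"grip":23}]'
python3 -c "
from h import *
st(); w('wrist','w19.png')
b=cv2.imread('pics/w19.png')[0:290,50:600]
cv2.imwrite('pics/s19z.png',b)"
```

```text
t: 18.27
tcp_pos: [0.5491, -0.0111, 0.0732]
tcp_rot: [0.579, 0.406, 0.579, -0.406]
contact_force: [0.5, -0.3, -0.7]
opening: 0.226
t: 18.68
tcp_pos: [0.5366, 0.0373, 0.0732]
tcp_rot: [0.527, 0.471, 0.527, -0.471]
contact_force: [-0.1, -0.1, 0.2]
opening: 0.232
t18.68 u-0.0192 v0.0789 z0.0732 yaw(table)-0.01 open0.23 F [-0.1 -0.1  0.2]
```

View pics/s19z.png

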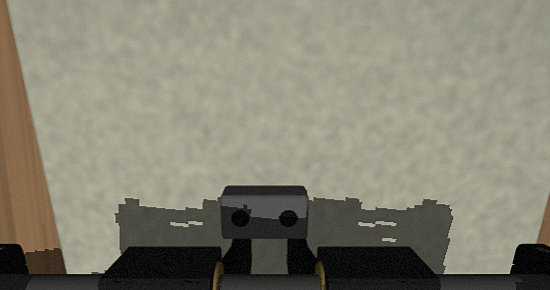

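```bash

python3 -m handwheel '[{"slide":[0,0,-1.2],"delta_rot":[-0.075,0,0],"grip":23},{"slide":[0,0,-1.2],"delta_rot":[-0.075,0,0],"grip":23},{"slide":[0,0,-1.2],"delta_rot":[-0.075,0,0],"grip":23},{"slide":[0,0,-1.2],"delta_rot":[-0.075,0,0],"grip":23},{"slide":[0,0,-1.2],"delta_rot":[0,0,0],"grip":23}]'
python3 -m handwheel '[{"slide":[0,0,-1.2],"delta_rot":[0,0,0],"grip":23},{"slide":[0,0,-1.2],"delta_rot":[0.075,0,0],"grip":23},{"slide":[0,0,-1.2],"delta_rot":[0.075,0,0],"grip":23},{"slide":[0,0,-1],"delta_rot":[0.075,0,0],"grip":23},{"slide":[0,0,-1],"delta_rot":[0.075,0,0],"grip":23}]'
python3 -c "
from h import *
st(); w('wrist','w20.png')
b=cv2.imread('pics/w20.png')[0:290,50:600]
cv2.imwrite('pics/s20z.png',b)"
```

```text
t: 19.15
tcp_pos: [0.5212, 0.0947, 0.0732]
tcp_rot: [0.593, 0.385, 0.593, -0.385]
contact_force: [0.2, -0.2, -0.5]
opening: 0.231
t: 19.57
tcp_pos: [0.5026, 0.1479, 0.0732]
tcp_rot: [0.526, 0.472, 0.526, -0.472]
contact_force: [0.3, -0.4, -0.1]
opening: 0.229
t19.57 u-0.0407 v0.1927 z0.0732 yaw(table)-0.21 open0.23 F [ 0.3 -0.4 -0.1]
```

View pics/s20z.png

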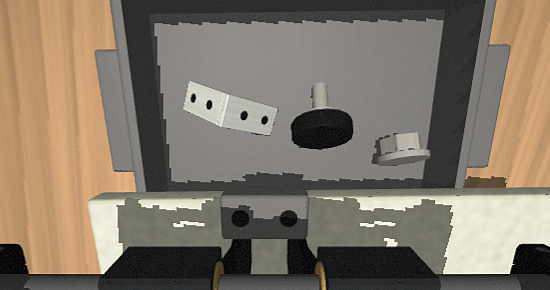

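```bash

python3 -m handwheel '[{"slide":[0,0,-0.7],"delta_rot":[0,0,0],"grip":23},{"slide":[0,0,-0.7],"delta_rot":[0,0,0],"grip":23},{"slide":[0,0,-0.7],"delta_rot":[0,0,0],"grip":23},{"slide":[0,0,-0.7],"delta_rot":[0,0,0],"grip":23},{"slide":[0,0,-0.7],"delta_rot":[0,0,0],"grip":23}]'
python3 -m handwheel '[{"slide":[0,0,-0.3],"delta_rot":[0,0,0],"grip":23},{"slide":[0,0,0],"delta_rot":[0,0,0],"grip":23},{"slide":[-2,0,0],"delta_rot":[0,0,0],"grip":23},{"slide":[-3,0,0],"delta_rot":[0,0,0],"grip":23},{"slide":[-3,0,0],"delta_rot":[0,0,0],"grip":23}]'
python3 -m handwheel '[{"slide":[-3,0,0],"delta_rot":[0,0,0],"grip":23},{"slide":[0,0,0],"delta_rot":[0,0,0],"grip":23},{"slide":[0,0,0],"delta_rot":[0,0,0],"grip":23},{"slide":[0,0,0],"delta_rot":[0,0,0],"grip":23},{"slide":[0,0,0],"delta_rot":[0,0,0],"grip":23}]'
python3 -c "
from h import *
st(); w('side','s21.png'); w('wrist','w21.png')
a=cv2.imread('pics/s21.png')[110:350,200:430];b=cv2.imread('pics/w21.png')[0:270,150:560]
cv2.imwrite('pics/s21z.png',np.hstack([cv2.resize(a,(380,396)),cv2.resize(b,(410,396))]))"
```

```text
t: 20.03
tcp_pos: [0.4991, 0.1825, 0.0732]
tcp_rot: [0.528, 0.471, 0.528, -0.471]
contact_force: [-0.0, 0.0, -0.3]
opening: 0.228
t: 20.45
tcp_pos: [0.4981, 0.1842, 0.1534]
tcp_rot: [0.527, 0.47, 0.528, -0.472]
contact_force: [1.0, -0.2, 0.6]
opening: 0.233
t: 20.87
tcp_pos: [0.4982, 0.1845, 0.1819]
tcp_rot: [0.527, 0.47, 0.528, -0.471]
contact_force: [-1.0, 0.0, -0.6]
opening: 0.229
t20.87 u-0.0410 v0.2295 z0.1819 yaw(table)0.12 open0.23 F [-1.   0.  -0.6]
```

View pics/s21z.png

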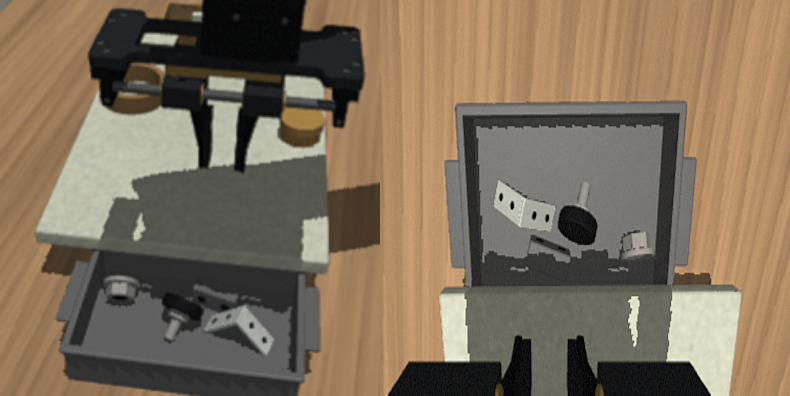

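```bash

python3 -m handwheel '[{"slide":[-2,0,0],"delta_rot":[0,0,0],"grip":23},{"slide":[-2,0,3.5],"delta_rot":[0,0,0],"grip":23},{"slide":[0,0,3.5],"delta_rot":[0,0,0],"grip":23},{"slide":[0,0,3.5],"delta_rot":[0,0,0],"grip":23},{"slide":[0,0,0],"delta_rot":[0,0,0],"grip":23}]'
python3 -c "
from h import *
st()
for n in ['side','scene','wrist']: w(n,n+'22.png')
a=cv2.imread('pics/side22.png')[240:350,230:410];b=cv2.imread('pics/scene22.png')[60:360,150:500]
m=cams.camera_model('wrist')
cv2.imwrite('pics/s22z.png',np.vstack([cv2.resize(np.clip(a.astype(float)*2,0,255).astype('uint8'),(490,300)),cv2.resize(b,(490,300))]))"
```

```text
t: 21.38
tcp_pos: [0.5114, 0.0728, 0.2228]
tcp_rot: [0.526, 0.472, 0.525, -0.474]
contact_force: [-0.3, -0.6, -0.2]
opening: 0.23
t21.38 u-0.0403 v0.1170 z0.2228 yaw(table)-0.37 open0.23 F [-0.3 -0.6 -0.2]
```

View pics/s22z.png

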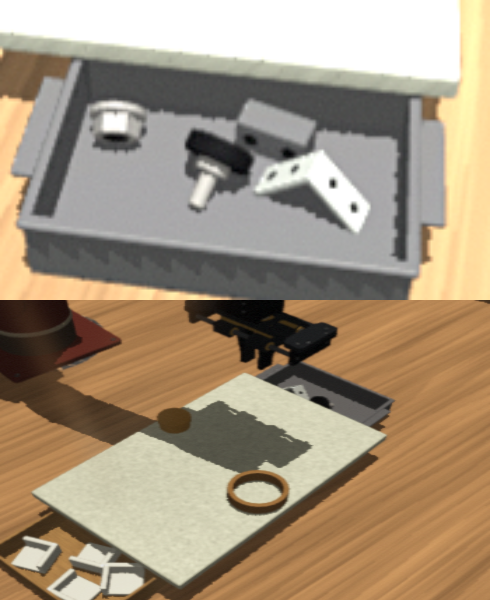

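View pics/wrist22.png

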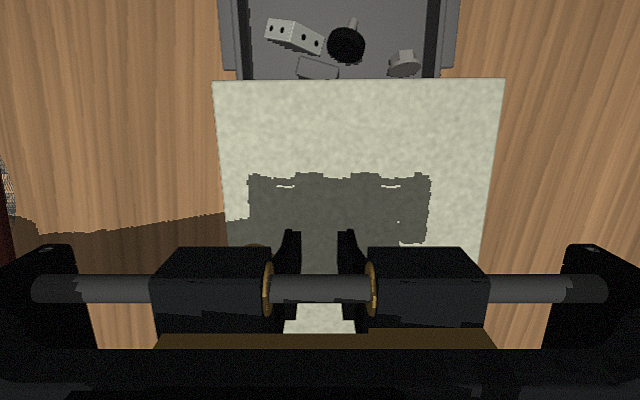

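```bash
python3 -c "
from rig import ticket
print(ticket.hand_in())"
```

```text
the job is handed in; nothing more can be done
None
```

I swept all four fittings off the +y end of the table into the grey parts tub and handed the job in at about t = 21.5 s of the 64 s allowed; hand-in gave no verdict.

- **Bracket:** my first push, from inside the L, only turned it about 45° and slid it aside. I lifted off, re-measured, and pushed it over the edge with both fingertips flat against one leg.
- **Nut:** pushed straight along the table in a two-finger cradle.
- **Foot:** pushed diagonally into the lane between tin and tape roll, then on to the tub.
- **Block:** pushed diagonally past the tape roll with the gripper turned, then curved back to a clear spot in the tub.

**Last checks:** the side and wrist pictures show all four fittings in the tub, each looking well below the rim by eye. In the scene picture the tin is at about pixel (274, 180) and the tape roll at about (334, 250). Both are upright and unchanged from the start to within a pixel or two. The gripper was clear of everything, about 15 cm above the table top. External force readings, taken at the end of each move, never passed about 3 N. I saw no conflict between the last checks.

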